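Open the quick clamp around a glued keepsake box

ROBOT

A 6-joint arm with a two-finger parallel gripper is mounted at the origin on the work surface. World frame = base frame: x ahead of the robot, y to its left, z up, the work surface at z = 0. Lengths are in m, angles in rad, forces in N, time in s.
With the tool pointing down it reaches from about 0.3 to 0.775 m from the base axis. Payload 14.6 kg.
Tool frame: the origin (TCP) lies midway between the tips of the shut fingers; the grasp point (between the pads) lies 19 mm behind it; z points along the fingers, y is the direction in which the jaws open and shut (so a half turn about z gives the same grasp; the last joint's range is limited). The gripper opens to 94 mm and grips with 3 to 60 N. Pads are 16 mm wide; open, the fingers measure 119 mm over their backs; the gripper's body (75 mm by 177 mm) begins 78 mm behind the grasp point.
Start: joints at [-1.399, 0.3, 1.521, -0, 1.321, -0.067], TCP at [0.13, -0.534, 0.182] pointing down, gripper open.
Joint ranges: [-3.03, 3.03], [-0.79, 2.21], [0.23, 2.52], [-1.04, 4.18], [0, 3.07], [-2.55, 2.55]. Speed limits (rad/s): [2.22, 2.22, 2.57, 3.14, 3.14, 3.14].

INTERFACE

Orientations are given as [roll, pitch, yaw] about the fixed x, y, z axes, in that order (R = Rz(yaw) Ry(pitch) Rx(roll)).
In Python, from plant import telemetry, optics, job gives the robot as it stands.
- The arm moves only by the tool drive_tool, never from a script. Its argument "commands" is a list of rows, each a list of 7 numbers: the shift along the tool's x, y, z in m, then the turn, a rotation vector about the tool's x, y, z in rad, then the closure in counts, from 0 (fully open) to 255 (shut). In form: [[dx, dy, dz, ax, ay, az, gripper], ...]. A call has 1 to 20 rows; each row shifts and turns the pose as measured when the row begins, along the tool's axes as they then stand; what a row does not reach is not made up. A row lasts 1/8 s, in which the tool goes at most 62.5 mm and 10.7 degrees, less where a joint would pass 70% of its speed; a pose out of reach is approached as far as the arm can. A call is refused whole if a number of a shift passes 0.0625 or a number of a turn 0.188, either way. A call with a gripper value outside its range is refused whole. The fingers move at their own pace and stop on an object; "squeeze" is the grip in N (left out, the last holds). Time passes only in rows, so rows that do not move let the fingers close. It gives the time, the measured TCP pose, the force and the opening at its end, in the units of the state.
- telemetry.get_state(): the state, without advancing time (a new reading comes with each control period).
- optics.capture(name): name is "scene" or "top"; returns a dict with "color" (480x640x3 uint8, blue, green, red), "depth" (480x640 float32, m along the optical axis (not along the pixel's ray), 0 where there is no reading), "camera_matrix" (3x3 intrinsics, pixels), "D" ([k1, k2, p1, p2, k3] as OpenCV has them; the pictures are not rectified), "R" (3x3) and "t" (3): a world point X has camera coordinates R X + t. Camera axes: x right, y down, z forward; pixel columns grow to the right and rows downward; lengths in m; the calibration is good to about 2 mm. A picture is of the moment at which its call begins.
- job.close_job(): hands the job in, once; it reports no verdict.
The state is a dict: "time_s": time; "joints": joint angles; "joint_velocities": joint speeds; "joint_torque": joint torques, N m; "position": TCP position; "eef_rot": TCP orientation; "contact_force": force on the tool from outside, world axes, zero at the start; "moment": the same for the moment, N m; "grip_width": opening from 0.0 (shut) to 1.0 (fully open).
Only numpy, scipy, OpenCV 4.12 (cv2) and the standard library are available. Lean on these libraries where they do the work, as an engineer would, in place of code of your own. Each camera call takes 0.05 s, during which the arm holds its last target. There are 200 camera calls.

TASK

The glue on the small wooden box in the quick clamp has set. Press the black release tab on the sliding jaw all the way down (it stays down), then push that jaw back along its bar, away from the box, until it is fully home against the end stop. Only pressing and pushing: leave the box standing where it is in the clamp and do not disturb the pliers, jar and spool.

Things in the scene. Friction and masses are not known exactly. Their poses are not given: they have to be found in the camera images.
- clamp: Quick clamp: wooden board 110 x 310 x 8 mm fixed flat on the table, a steel toothed bar (24 mm wide, top 30 mm above the table) along it. Origin: centre of the board's underside; z up. The bar runs along its y; push the jaw to +y, to the end stop (steel block, top 44 mm above the table). Fixed jaw at the -y end: plate 70 mm wide, top 100 mm above the table. Place and yaw vary.
- fixed_jaw_face (a point): Point on the rubber face of the fixed jaw that looks to the sliding jaw (clamp +y): mid-width, 83 mm above the table.
- jaw_face (a point): On the sliding jaw's rubber face that looks to the fixed jaw (clamp -y): mid-width, 83 mm above the table. The jaw is an upright plate 70 mm wide, 16 mm thick, top 102 mm above the table; behind it (clamp +y) a carriage 49 mm wide, top 50 mm, reaches 76 mm behind this face. The face from 65 to 100 mm above the table is clear above the box: push here to clamp +y.
- jaw (a joint): Place of the sliding jaw along the bar = gap between the two jaw faces, in m: 0 shut, 0.17 fully home against the end stop (a hard stop). It starts about 0.075 to 0.11. Locked by a toothed pawl (about 3 mm of play) until the tab is down; then it slides with about 3 N of friction.
- tab_top (a point): Centre of the release tab's top: a ribbed black pad, 30 mm across the bar x 40 mm along it, on the carriage, its centre 50 mm behind the sliding jaw's face (to clamp +y), its near edge 14 mm clear of the jaw plate. Top 64 mm above the table when up, 55 mm when fully down. It moves along with the jaw.
- tab (a joint): How far the release tab is pressed, in m: 0 up (pawl locked in the teeth), 0.009 fully down on a hard stop. It goes straight down against about 4 N of friction, has no spring and stays where it is left. The pawl clears the teeth from about 0.006.
- keepsake_box: Small closed light-wood box with a brass clasp, 50 (across the bar) x 60 (along the bar) x 32 mm high, 0.12 kg, standing loose on the bar between the jaws with a few mm free at its ends; its top is 62 mm above the table. Origin: centre of its underside. Must stay put.
- pliers: Round-nose pliers with red handles lying on the table beside the clamp, about 55 x 150 x 12 mm, loose. Origin near the rivet, on the table; jaws to its +y.
- bead_jar: Amber glass bead jar with metal lid, 44 mm across, 50 mm high, loose on the table beside the clamp. Origin: centre of its underside.
- wire_spool: Plain wooden spool, 44 mm across, 30 mm high, standing loose on the table beside the clamp. Origin: centre of its underside.
There are look-alikes about, which are no part of the job. What is shaped like the keepsake_box but pink or turquoise is not meant.

How it is judged:
By the outcome, as a careful person would: the job done as asked, in the order asked, and still so for the second after the job is handed in, with the robot touching nothing.
It also fails if it takes over 35 s, if anything falls off the work surface, if the arm or the gripper's body presses on something with over 40 N, if the wrist force passes 120 N, or if a joint passes its speed limit or range.

## Working session

There is one attempt and no reset: what is moved stays moved. The work goes in short steps, Python scripts to look and compute and a tool call to move; the robot and the scene stay as the last step left them, time stands still between calls to the robot, and variables do not carry over. Pictures are saved under pics/ and viewed, about 8 in all and at most 12, crops included, and the job is handed in when it is done.

Besides the shell and the picture viewer there is one more tool, called after "Emit:" as name([rows], argument=value, ...), one row to a line, values as JSON. drive_tool: Moves the arm, as the interface text tells. Its arguments: {"type":"object","properties":{"commands":{"type":"array"},"squeeze":{"type":"number"}},"required":["commands"]}

```bash
mkdir -p pics
cat > h.py <<'E'
import cv2, numpy as np
from plant import telemetry, optics, job
def cap(n):
    c=optics.capture(n); return c
def pts(c):
    K=np.array(c["camera_matrix"]);D=np.array(c["D"]);R=np.array(c["R"]);t=np.array(c["t"])
    v,u=np.mgrid[0:480,0:640]
    n=cv2.undistortPoints(np.stack([u,v],-1).reshape(-1,1,2).astype(float),K,D).reshape(480,640,2)
    z=c["depth"]; P=np.dstack([n[...,0]*z,n[...,1]*z,z]).astype(float)
    return (P-t)@R   # world xyz; rows R^T(P-t)
E
python3 - <<'E'
from h import *
a=cap("scene");b=cap("top")
cv2.imwrite("pics/s0.png",a["color"]);cv2.imwrite("pics/t0.png",b["color"])
for c in(a,b):
    print((-np.array(c["R"]).T@c["t"]).round(3), (c["depth"]>0).mean())
print(telemetry.get_state())
E
```

```text
[ 0.976 -0.155  0.712] 0.9959016927083333
[ 0.473 -0.044  0.83 ] 0.996015625
{'time_s': 0.1, 'joints': array([-1.39863393e+00,  3.00388593e-01,  1.52149127e+00,  2.21510681e-05,
        1.32067944e+00, -6.66082643e-02]), 'joint_velocities': array([-1.09972079e-03, -7.46337112e-05, -1.72612619e-03, -1.41101416e-03,
        2.63637507e-03,  2.13212895e-04]), 'joint_torque': array([ 1.46904367e-03, -5.32643545e+01, -3.53284907e+01,  7.09875533e-02,
        2.35305307e-02, -6.17485557e-05]), 'position': array([ 0.13003712, -0.53415865,  0.18136959]), 'eef_rot': array([-3.14062958e+00, -8.57481007e-05,  2.38765125e-01]), 'contact_force': array([ 0.56848203, -0.31394247, -0.64211866]), 'moment': array([ 0.02436528, -0.0235583 , -0.00830072]), 'grip_width': 1.0009744479845508}
```

View pics/t0.png

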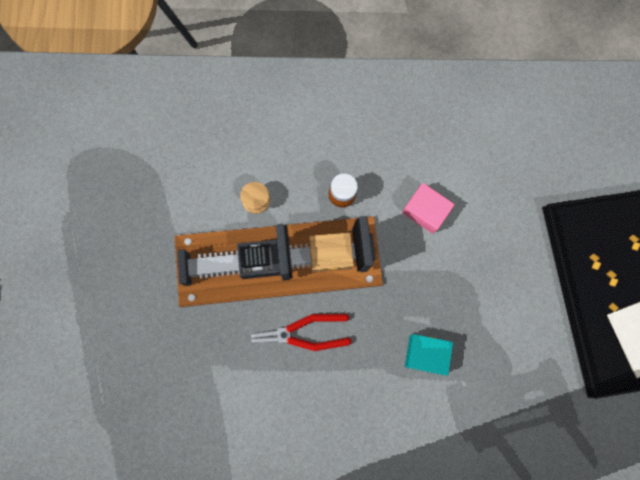

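View pics/s0.png

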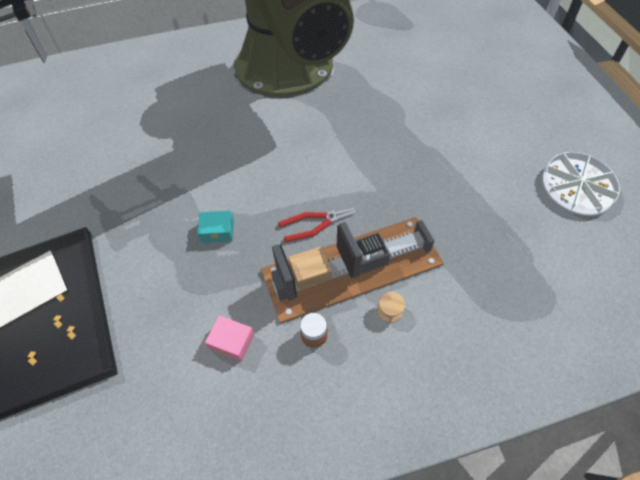

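The top view shows the end stop at about (183,267), the tab at (260,258), the sliding jaw at (284,252), the box at (332,251) and the fixed jaw at (364,243). The pliers are below the clamp; the jar and spool are above it. Next I'll measure with depth.

```bash
cat >> h.py <<'E'
def measure():
    out={}
    for n in("top","scene"):
        c=cap(n);P=pts(c);hsv=cv2.cvtColor(c["color"],cv2.COLOR_BGR2HSV)
        roi=np.zeros((480,640),bool)
        if n=="top": roi[205:315,165:395]=1
        else: roi[210:325,255:450]=1
        out[n]=(c,P,hsv,roi)
    return out
E
python3 - <<'E'
from h import *
o=measure()
for n,(c,P,hsv,roi) in o.items():
    z=P[...,2]
    tab=~roi&(z<.02)&(z>-.02); print(n,"table z",np.median(z[tab]).round(4))
    br=roi&(hsv[...,0]<16)&(hsv[...,1]>130)&(z>.0)&(z<.02)
    r=cv2.minAreaRect(P[br][:,:2].astype(np.float32)); print("board",r)
    q=P[roi&(z>.09)&(z<.115)]
    _,lab,cen=cv2.kmeans(q[:,:2].astype(np.float32),2,None,(3,50,1e-5),5,cv2.KMEANS_PP_CENTERS)
    for k in(0,1):
        s=q[lab[:,0]==k]; print("plate",len(s),cv2.minAreaRect(s[:,:2].astype(np.float32)),np.median(s[:,2]).round(4))
    # tab: z 0.058-.07 dark
    m=roi&(z>.058)&(z<.07)&(hsv[...,2]<110)
    nn,l,st,ce=cv2.connectedComponentsWithStats(m.astype(np.uint8))
    for i in range(1,nn):
        if st[i,4]>60: s=P[l==i];print("dark64",st[i],s.mean(0).round(4),cv2.minAreaRect(s[:,:2].astype(np.float32)))
    m=roi&(z>.052)&(z<.07)&(hsv[...,1]>60)&(hsv[...,2]>120)
    s=P[m]; print("box",m.sum(),np.median(s,0).round(4),cv2.minAreaRect(s[:,:2].astype(np.float32)))
E
```

```text
top table z 0.001
board ((0.5980259776115417, -0.008727982640266418), (0.17133237421512604, 0.30865976214408875), 5.649258613586426)
plate 594 ((0.6064532399177551, -0.018918460234999657), (0.06971646100282669, 0.015936685726046562), 5.6565704345703125) 0.1023
plate 608 ((0.617821455001831, -0.13050246238708496), (0.07014456391334534, 0.01615351438522339), 5.786091327667236) 0.1001
dark64 [241 244  30  24 592] [0.6023 0.0227 0.065 ] ((0.6038846969604492, 0.023020634427666664), (0.03279399126768112, 0.03997381404042244), 5.813175201416016)
box 1427 [ 0.6094 -0.0859  0.0628] ((0.6101464629173279, -0.07053345441818237), (0.09439028799533844, 0.05373745039105415), 89.03116607666016)
scene table z -0.0013
board ((0.4989331066608429, -0.0657445564866066), (0.05344349145889282, 0.09309669584035873), 4.426074981689453)
plate 421 ((0.6197723746299744, -0.12906648218631744), (0.06995174288749695, 0.016066521406173706), 5.714566230773926) 0.0976
plate 424 ((0.608980655670166, -0.017737390473484993), (0.06995047628879547, 0.015796976163983345), 5.448355674743652) 0.0994
dark64 [357 234  28  22 370] [0.6056 0.0237 0.0622] ((0.604506254196167, 0.02413964830338955), (0.030726946890354156, 0.04053408280014992), 5.119560718536377)
dark64 [337 237  24  34  92] [ 0.6223 -0.0213  0.064 ] ((0.6133097410202026, -0.02412578836083412), (0.06717826426029205, 0.014599880203604698), 18.682287216186523)
box 965 [ 0.6132 -0.0854  0.0603] ((0.6117682456970215, -0.08495748043060303), (0.051252249628305435, 0.05991089716553688), 4.510355472564697)
```

Both views agree:

| Quantity | Value |
|---|---|
| Clamp yaw | about 0.099 rad |
| Tab centre | about (0.6042, 0.0236) |
| Sliding jaw plate centre | about (0.6077, -0.0183) |
| Jaw gap | about 0.096 m |
| Free stroke to the end stop | about 74 mm |
| Free space between box and sliding jaw | about 28 mm |

I'll shut the fingers and fly over the tab.

Emit:
drive_tool([
  [0,0,-0.01,0,0,0.07,255],
  [0,0,-0.01,0,0,0.07,255],
  [0.033,-0.032,0,0,0,0,255],
  [0.033,-0.032,0,0,0,0,255],
  [0.033,-0.032,0,0,0,0,255],
  [0.033,-0.032,0,0,0,0,255],
  [0.033,-0.032,0,0,0,0,255],
  [0.033,-0.032,0,0,0,0,255],
  [0.033,-0.032,0,0,0,0,255],
  [0.033,-0.032,0,0,0,0,255],
  [0.033,-0.032,0,0,0,0,255],
  [0.033,-0.032,0,0,0,0,255],
  [0.033,-0.032,0,0,0,0,255],
  [0.033,-0.032,0,0,0,0,255],
  [0.033,-0.032,0,0,0,0,255],
  [0.033,-0.032,0,0,0,0,255],
  [0,0,0,0,0,0,255],
], squeeze=20)

```text
time_s: 2.33
position: [0.5598, -0.0277, 0.201]
eef_rot: [-3.139, 0.001, 0.092]
contact_force: [-1.0, -1.2, -0.4]
grip_width: 0.006
```

Emit:
drive_tool([
  [0.026,-0.025,0,0,0,-0.007,255],
  [0.024,-0.023,0,0,0,0,255],
  [0,0,0.04,0,0,0,255],
  [0,0,0.04,0,0,0,255],
  [0,0,0.03,0,0,0,255],
  [0,0,0,0,0,0,255],
])

```text
time_s: 3.08
position: [0.6044, 0.023, 0.0883]
eef_rot: [-3.139, 0.002, 0.097]
contact_force: [0.3, -0.2, 0.5]
grip_width: 0.003
```

Emit:
drive_tool([
  [0,0,0.017,0,0,0,255],
  [0,0,0.005,0,0,0,255],
  [0,0,0.003,0,0,0,255],
  [0,0,0.003,0,0,0,255],
  [0,0,0.003,0,0,0,255],
])

```text
time_s: 3.7
position: [0.6061, 0.0222, 0.0595]
eef_rot: [-3.14, -0.004, 0.096]
contact_force: [0.0, -0.1, -0.0]
grip_width: 0.007
```

Emit:
drive_tool([
  [0,0,0.003,0,0,0,255],
  [0,0,0.003,0,0,0,255],
])

```text
time_s: 3.95
position: [0.6062, 0.0222, 0.0533]
eef_rot: [-3.14, -0.004, 0.096]
contact_force: [0.6, 0.8, 0.4]
grip_width: 0.004
```

Emit:
drive_tool([
  [0,0,0.003,0,0,0,255],
])

```text
time_s: 4.08
position: [0.6062, 0.0223, 0.0501]
eef_rot: [-3.14, -0.004, 0.096]
contact_force: [-0.2, -0.2, -0.6]
grip_width: 0.004
```

Emit:
drive_tool([
  [0,0,0.003,0,0,0,255],
])

```text
time_s: 4.2
position: [0.6062, 0.0223, 0.0469]
eef_rot: [-3.14, -0.004, 0.097]
contact_force: [-0.5, -0.4, 1.0]
grip_width: 0.004
```

No contact force at 47 mm, which shouldn't happen. I'll look before going further.

Run:
```python
from h import *
a=cap("scene");b=cap("top")
cv2.imwrite("pics/c1.png",np.hstack([cv2.resize(a["color"][170:330,250:450],(400,320)),cv2.resize(b["color"][170:330,170:370],(400,320))]))
print(telemetry.get_state())
```

```text
{'time_s': 4.3, 'joints': array([-0.02451976,  0.55777433,  1.48577164,  0.00209559,  1.0945668 ,
        1.44885294]), 'joint_velocities': array([ 0.00041796, -0.00517434, -0.00420242, -0.00084395,  0.00894206,
       -0.0002805 ]), 'joint_torque': array([ 1.57102819e-03, -6.37906337e+01, -3.17918193e+01,  2.69728160e-02,
       -1.78233990e-01, -5.88472426e-05]), 'position': array([0.60607647, 0.02229533, 0.04669657]), 'eef_rot': array([-3.14016394, -0.00368011,  0.09646355]), 'contact_force': array([-0.21808667,  1.0094683 ,  0.234774  ]), 'moment': array([-0.04037406, -0.03299374,  0.02907523]), 'grip_width': 0.007267216824880886}
```

View pics/c1.png

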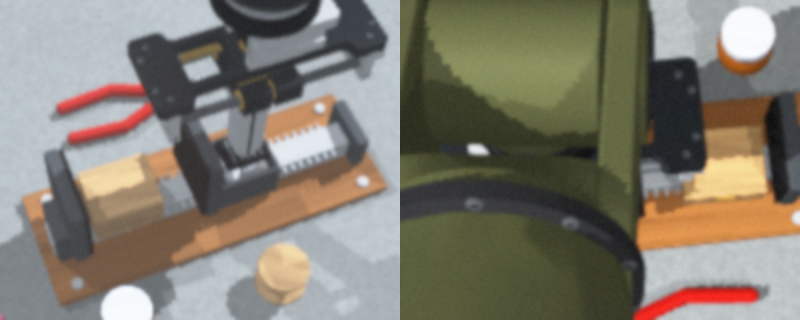

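The left crop (scene) shows the shut fingers standing on or near the tab. I'll compare the fingers' true position with the telemetry, using depth.

Run:
```python
from h import *
a=cap("scene");P=pts(a)
cv2.imwrite("pics/c2.png",cv2.resize(a["color"][200:290,320:450],(780,540),interpolation=cv2.INTER_CUBIC))
for v in range(206,266,3):
    print(v,[tuple((P[v,u]*1000).round().astype(int).tolist()) for u in range(356,390,5)])
```

```text
206 [(475, 43, -4), (626, -9, 208), (627, -3, 208), (631, 3, 211), (631, 11, 208), (630, 19, 204), (629, 27, 199)]
209 [(976, -155, 712), (632, -12, 211), (633, -5, 210), (631, 4, 204), (631, 12, 200), (627, 21, 191), (627, 29, 189)]
212 [(634, -19, 208), (633, -12, 205), (632, -4, 201), (627, 6, 189), (628, 13, 189), (631, 20, 190), (632, 27, 190)]
215 [(635, -19, 203), (500, 45, -2), (621, 2, 177), (633, 4, 191), (633, 12, 189), (636, 18, 191), (634, 27, 185)]
218 [(504, 33, -2), (507, 42, -2), (622, 2, 171), (635, 4, 188), (639, 10, 190), (641, 17, 190), (640, 25, 185)]
221 [(510, 31, -3), (634, -11, 184), (636, -4, 183), (639, 3, 185), (642, 9, 187), (641, 17, 182), (635, 28, 170)]
224 [(637, -19, 183), (638, -12, 183), (637, -4, 177), (640, 3, 179), (641, 10, 178), (641, 18, 175), (534, 84, -1)]
227 [(639, -19, 179), (528, 35, 0), (606, 11, 121), (640, 3, 172), (615, 23, 129), (616, 32, 126), (546, 78, 8)]
230 [(531, 24, -1), (533, 34, -3), (606, 11, 112), (617, 15, 126), (615, 24, 119), (615, 33, 115), (551, 77, 5)]
233 [(538, 22, -1), (539, 32, -3), (608, 11, 105), (617, 16, 1
[... 458 characters left out ...]
6), (612, 40, 63), (596, 58, 30)]
248 [(627, -11, 100), (607, 6, 61), (610, 14, 62), (617, 20, 70), (614, 30, 61), (616, 38, 61), (611, 51, 46)]
251 [(632, -13, 100), (611, 5, 58), (616, 12, 63), (618, 20, 63), (618, 29, 58), (604, 46, 29), (616, 49, 45)]
254 [(637, -15, 100), (639, -7, 98), (620, 11, 60), (619, 20, 53), (623, 28, 57), (610, 44, 29), (623, 46, 48)]
257 [(642, -16, 99), (642, -8, 95), (610, 16, 30), (622, 20, 48), (624, 28, 48), (626, 36, 48), (627, 45, 46)]
260 [(643, -16, 90), (643, -8, 87), (615, 14, 30), (627, 18, 48), (630, 26, 49), (627, 37, 40), (626, 47, 33)]
263 [(976, -155, 712), (628, 0, 47), (630, 8, 47), (630, 18, 43), (628, 28, 35), (628, 38, 29), (627, 48, 23)]
```

View pics/c2.png

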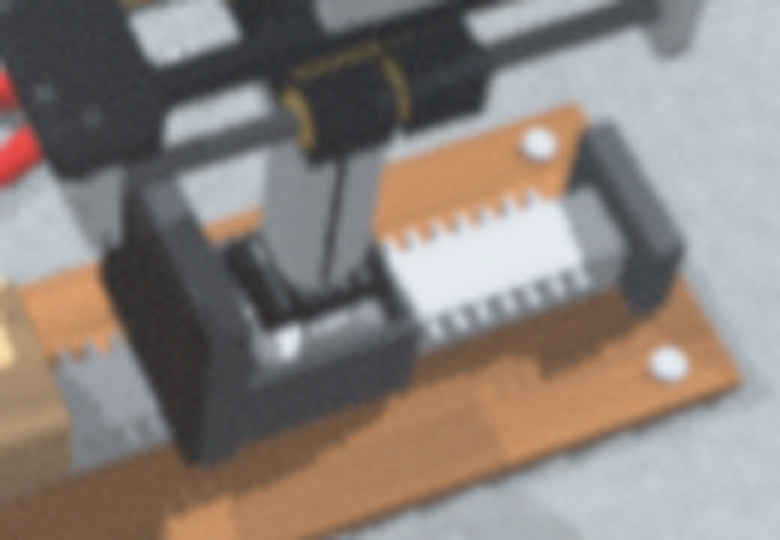

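The crop shows the tab still up (top at about 63 mm). The fingers are centred over it in x and y, but their tips end near z≈66 mm, so telemetry z reads about 19 mm low. I'll treat it as an offset and go down by feel.

Emit:
drive_tool([
  [0,0,0.003,0,0,0,255],
])

```text
time_s: 4.47
position: [0.6064, 0.0223, 0.0442]
eef_rot: [-3.14, -0.005, 0.096]
contact_force: [-0.4, -0.4, -0.6]
grip_width: 0.002
```

Emit:
drive_tool([
  [0,0,0.003,0,0,0,255],
])

```text
time_s: 4.6
position: [0.6064, 0.0223, 0.0409]
eef_rot: [-3.14, -0.005, 0.097]
contact_force: [-0.2, -0.3, 0.1]
grip_width: 0.002
```

Emit:
drive_tool([
  [0,0,0.003,0,0,0,255],
])

```text
time_s: 4.72
position: [0.6065, 0.0223, 0.0381]
eef_rot: [-3.14, -0.005, 0.097]
contact_force: [-1.7, 0.9, 4.5]
grip_width: 0.004
```

Contact force is +4.5 N at a reading of 0.038–0.040. I'll press on until the hard stop shows up as a force rise.

Emit:
drive_tool([
  [0,0,0.003,0,0,0,255],
  [0,0,0.003,0,0,0,255],
])

```text
time_s: 4.97
position: [0.6065, 0.0224, 0.032]
eef_rot: [-3.14, -0.005, 0.097]
contact_force: [-2.1, -0.7, 4.8]
grip_width: 0.006
```

Emit:
drive_tool([
  [0,0,0.002,0,0,0,255],
])

```text
time_s: 5.1
position: [0.6069, 0.0225, 0.0311]
eef_rot: [-3.14, -0.006, 0.097]
contact_force: [-9.3, 1.3, 25.7]
grip_width: 0.004
```

Emit:
drive_tool([
  [0,0,0.002,0,0,0,255],
])

```text
time_s: 5.22
position: [0.6072, 0.0227, 0.0309]
eef_rot: [-3.14, -0.007, 0.097]
contact_force: [-14.1, 0.1, 29.0]
grip_width: 0.005
```

Emit:
drive_tool([
  [0,0,0.002,0,0,0,255],
])

```text
time_s: 5.35
position: [0.6073, 0.0227, 0.031]
eef_rot: [-3.14, -0.007, 0.097]
contact_force: [-14.8, -0.4, 27.2]
grip_width: 0.004
```

The hard stop is at a reading of 0.031, which is 55 mm true, so the offset is about 24 mm. Press travel was about 9 mm, so the tab is fully down. I'll lift, cross over the plate, and look before lowering.

Emit:
drive_tool([
  [0,0,-0.03,0,0,0,255],
  [0,0,-0.03,0,0,0,255],
  [0,0,-0.03,0,0,0,255],
  [0,0.036,0,0,0,0,255],
  [0,0.036,0,0,0,0,255],
  [0,0,0,0,0,0,255],
])

```text
time_s: 6.1
position: [0.6138, -0.0507, 0.122]
eef_rot: [-3.141, -0.007, 0.098]
contact_force: [-0.8, 0.3, -0.2]
grip_width: 0.006
```

Run:
```python
from h import *
a=cap("scene");P=pts(a);z=P[...,2]
cv2.imwrite("pics/c3.png",cv2.resize(a["color"][190:300,260:440],(720,440),interpolation=cv2.INTER_CUBIC))
print(telemetry.get_state()["position"])
m=(P[...,0]>.58)&(P[...,0]<.625)&(abs(P[...,1])<.08)&(z>.11)&(z<.2)
for lo in np.arange(.11,.19,.01):
    s=P[m&(z>=lo)&(z<lo+.01)]
    if len(s)>4: print(lo.round(3),len(s),np.percentile(s,[2,50,98],axis=0).round(3).tolist())
# tab height
d=(abs(P[...,0]-.605)<.012)&(abs(P[...,1]-.024)<.017)&(z>.04)&(z<.08); print("tab z",np.median(z[d]),d.sum())
```

```text
[ 0.61360512 -0.04948067  0.121859  ]
0.14 20 [[0.622, -0.054, 0.143], [0.624, -0.048, 0.147], [0.625, -0.042, 0.15]]
0.15 59 [[0.608, -0.063, 0.151], [0.623, -0.05, 0.156], [0.625, -0.038, 0.16]]
0.16 71 [[0.608, -0.063, 0.16], [0.623, -0.052, 0.165], [0.625, -0.038, 0.17]]
0.17 75 [[0.608, -0.063, 0.17], [0.623, -0.052, 0.175], [0.625, -0.037, 0.18]]
0.18 82 [[0.608, -0.062, 0.18], [0.623, -0.051, 0.185], [0.625, -0.037, 0.19]]
tab z 0.053429829127164624 236
```

View pics/c3.png

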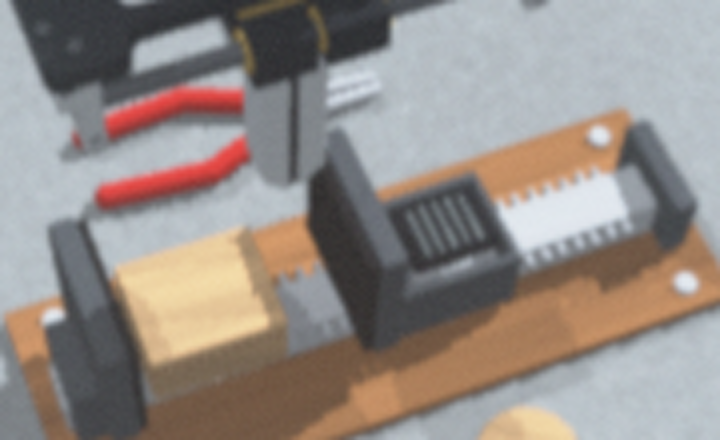

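The crop shows the tab down (top at about 54 mm) and the fingers between the jaws above the box, clear of the plate by about 10 mm. True tip z is about 0.145. I'll lower them to about 77 mm true.

Emit:
drive_tool([
  [-0.001,0,0.035,0,0,0,255],
  [0,0,0.02,0,0,0,255],
  [0,0,0.012,0,0,0,255],
  [0,0,0,0,0,0,255],
])

```text
time_s: 6.65
position: [0.613, -0.046, 0.0525]
eef_rot: [-3.14, -0.007, 0.101]
contact_force: [-0.2, 0.7, 1.1]
grip_width: 0.004
```

Emit:
drive_tool([
  [0,-0.005,0,0,0,0,255],
  [0,-0.006,0,0,0,0,255],
  [0,-0.008,0,0,0,0,255],
])

```text
time_s: 7.02
position: [0.6116, -0.0264, 0.054]
eef_rot: [-3.141, -0.009, 0.101]
contact_force: [0.0, -3.4, -2.6]
grip_width: 0.005
```

Emit:
drive_tool([
  [0,-0.008,0,0,0,0,255],
  [0,-0.008,0,0,0,0,255],
  [0,-0.008,0,0,0,0,255],
  [0,-0.008,0,0,0,0,255],
])

```text
time_s: 7.52
position: [0.6082, 0.0076, 0.0542]
eef_rot: [3.142, -0.009, 0.101]
contact_force: [1.3, -3.2, -2.1]
grip_width: 0.0
```

Emit:
drive_tool([
  [0,-0.008,0,0,0,0,255],
  [0,-0.007,0,0,0,0,255],
  [0,-0.005,0,0,0,0,255],
])

```text
time_s: 7.9
position: [0.6061, 0.0292, 0.0542]
eef_rot: [3.142, -0.009, 0.102]
contact_force: [0.7, -2.0, -2.9]
grip_width: 0.006
```

Emit:
drive_tool([
  [0,-0.003,0,0,0,0,255],
  [0,-0.003,0,0,0,0,255],
])

```text
time_s: 8.15
position: [0.6055, 0.0352, 0.0543]
eef_rot: [3.141, -0.009, 0.102]
contact_force: [2.8, -23.8, -3.4]
grip_width: 0.003
```

Emit:
drive_tool([
  [0,-0.003,0,0,0,0,255],
  [0,-0.003,0,0,0,0,255],
])

```text
time_s: 8.4
position: [0.6055, 0.0348, 0.0544]
eef_rot: [3.131, -0.009, 0.1]
contact_force: [2.8, -23.8, -2.6]
grip_width: 0.006
```

The hard stop is reached at y≈0.035, as predicted, with 24 N. I'll back off clear of the face, lift and move away to the side for a check.

Emit:
drive_tool([
  [0,0.01,0,0,0,0,255],
  [0,0.01,0,0,0,0,255],
  [0,0,-0.04,0,0,0,255],
  [0,0,-0.05,0,0,0,255],
  [0,0,-0.05,0,0,0,255],
  [-0.04,0.04,0,0,0,0,255],
  [-0.04,0.04,0,0,0,0,255],
  [-0.04,0.04,0,0,0,0,255],
  [-0.04,0.04,0,0,0,0,255],
  [-0.04,0.04,0,0,0,0,255],
  [-0.04,0.04,0,0,0,0,255],
  [0,0,0,0,0,0,255],
])

```text
time_s: 9.9
position: [0.3854, -0.2543, 0.2008]
eef_rot: [3.134, -0.016, 0.102]
contact_force: [0.2, 0.7, -0.0]
grip_width: 0.005
```

Run:
```python
from h import *
print(telemetry.get_state()["position"])
o=measure()
for n,(c,P,hsv,roi) in o.items():
    z=P[...,2]
    q=P[roi&(z>.09)&(z<.115)]
    _,lab,cen=cv2.kmeans(q[:,:2].astype(np.float32),2,None,(3,50,1e-5),5,cv2.KMEANS_PP_CENTERS)
    C=[cv2.minAreaRect(q[lab[:,0]==k][:,:2].astype(np.float32)) for k in(0,1)]
    print(n,C,"gap",np.linalg.norm(np.subtract(C[0][0],C[1][0]))-.016)
    m=roi&(z>.052)&(z<.07)&(hsv[...,1]>60)&(hsv[...,2]>120); print("box",np.median(P[m],0).round(4),cv2.minAreaRect(P[m][:,:2].astype(np.float32)))
    d=(abs(P[...,0]-.597)<.012)&(abs(P[...,1]-.097)<.017)&(z>.04)&(z<.08); print("tab z",np.median(z[d]),d.sum())
cv2.imwrite("pics/c4.png",np.hstack([cv2.resize(o["scene"][0]["color"][180:360,240:460],(400,327)),cv2.resize(o["top"][0]["color"][160:360,160:400],(400,327))]))
```

```text
[ 0.38542425 -0.25427436  0.20079326]
top [((0.5996654629707336, 0.05477740988135338), (0.0699123665690422, 0.017609184607863426), 5.93612003326416), ((0.6177302598953247, -0.13065320253372192), (0.06973202526569366, 0.016651319339871407), 5.807295799255371)] gap 0.17030847782255265
box [ 0.6096 -0.0857  0.0629] ((0.6027131676673889, -0.02712716907262802), (0.052757009863853455, 0.1803443282842636), 7.729190826416016)
tab z 0.05602911841265015 398
scene [((0.602447509765625, 0.05599530041217804), (0.06917347759008408, 0.017429057508707047), 5.192046165466309), ((0.6196552515029907, -0.12911270558834076), (0.06982874870300293, 0.0162177886813879), 5.605601787567139)] gap 0.16990610603524559
box [ 0.6138 -0.0853  0.0602] ((0.612253725528717, -0.08489394932985306), (0.05140671506524086, 0.060013025999069214), 4.139650344848633)
tab z 0.05353902189686347 197
```

View pics/c4.png

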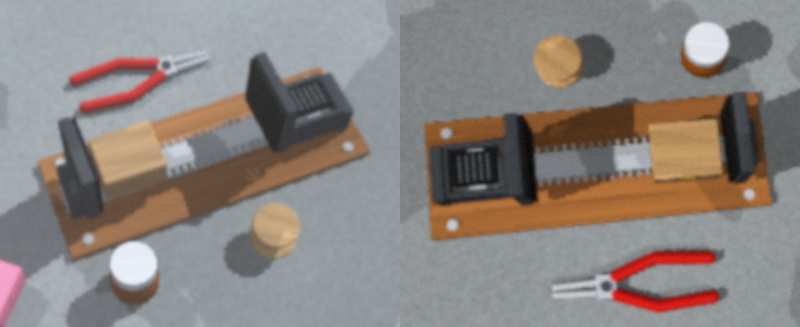

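The jaw is home against the stop in both views (gap about 0.170 m) and the tab is down. The box, pliers, jar and spool look unmoved, so I'm handing in.

```bash
python3 -c "
from plant import job; print(job.close_job())"
```

```text
the job is handed in; nothing more can be done
None
```

The job is done and handed in at about 10 s on the robot's clock. I pressed the release tab fully down with the shut fingers. Then I pushed the sliding jaw back from its rubber face, above the box, until it met the end stop.

- **Tab:** it met the hard stop after about 9 mm of travel, with about 30 N of force. Its top now measures 54–56 mm, against 55 mm expected when fully down.
- **Jaw:** it slid with about 3 N and met the stop at about 24 N. The gap measures 0.1703 m in the top view and 0.1699 m in the scene view, against 0.170 m for fully home.
- **Box and other objects:** the box centre moved less than 1 mm, which is within measurement noise. I judged the pliers, jar and spool by eye only, and they look unmoved.
- **Disagreements:**
  - The reported tool height read about 24 mm lower than the real fingertips. I found this from the camera and by contact, and corrected for it.
  - The outline fit of the box in the last top view was spoiled by other pixels, so I relied on its median position and on the scene view.

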